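# Unlock the test-bar mould and hold its halves pressed shut

## Task

Take the square driver from its stand, put its tip into the square recess of the keeper knob on the lower mould half, turn the knob clockwise as far as it goes so that its tab swings off the parting face, and put the driver back upright in its stand. Then lift the upper mould half by its rib, set it on the two dowels (thick dowel in the large hole, thin dowel in the small one) and press it down against the sprung ejector pins until the halves are fully shut. Finish while still holding it pressed shut: do not let go; leave the other things on the worktop alone.

Things in the scene. Friction and masses are not known exactly. Their poses are not given: they have to be found in the camera images.
- lower_half: lower mould half, bare aluminium, bolted down. Block 150 x 60 x 30 mm, long side along its x, which points away from the robot within 0.4 rad; end flanges, 10 mm high, reach to x = +-96 mm. Origin: centre of its underside, on the worktop. On its +y side a lug (x -22 to 22 mm, y to 78 mm, 31 mm high) carries the keeper knob
- lower_face (a point): centre of the flat parting face (top of the lower half, with a dog-bone cavity), 30 mm above the worktop, axes as lower_half. Shut = upper_half's origin lies here. Two ejector pins, diameter 8 mm, at (-30,-20) and (30,20) mm stand 6 mm proud and go down flush; together they push up with 8 N at first, 14 N flush, more than the upper half's weight
- dowel_thin (a point): top centre of the thin steel dowel, diameter 10 mm, at x = -54 mm, y = 0 of the lower half, 18 mm proud of the parting face; its upper 7 mm taper by 3 mm in radius
- dowel_thick (a point): top centre of the thick steel dowel, diameter 14 mm, at x = +54 mm, y = 0 of the lower half, 18 mm proud of the parting face; its upper 7 mm taper by 3 mm in radius
- recess (a point): centre of the mouth of the square recess in the dark lobed keeper knob, on its turning axis, 56 mm to +y of lower_half's origin, 48 mm above the worktop. Recess 12 x 12 mm, 12 mm deep. Knob 33 mm wide, 16 mm high. Axes turn with the knob; recess sides are parallel to them; the tab (10 mm wide, end 36 mm from the axis, top 36 mm above the worktop) points along -y
- keeper (a joint): angle of the keeper knob, rad, 0 to 1.25 (stop), growing clockwise seen from above; stays where left (friction 0.05 N m). At 0 the tab points along -y of the lower half, over the parting face, in the upper half's way; at 1.25 mostly along -x, clear of it. Starts at 0 to 0.25. The driver has about 0.23 rad of play in the recess either way
- driver: square driver, 120 g, 106 mm tall, upright in its stand. Origin: centre of its tip (lowest end), z up along it. Steel shank 10 x 10 mm (last 5 mm tapering to 5 mm) from 0 to 44 mm; round collar, diameter 34 mm, 44 to 50 mm; black square handle 24 x 24 mm, 50 to 106 mm, flats parallel to the shank's and to its x and y axes
- stand: grey block stand of the driver, 60 x 60 x 52 mm, fixed; origin: centre of its underside
- stand_hole (a point): centre of the mouth of the round hole (diameter 19 mm, 48 mm deep) in the top of the stand, 52 mm above the worktop. The driver hangs in it at any yaw, its collar on the stand's top and its tip 44 mm below this point
- upper_half: upper mould half, bare aluminium, loose, 320 to 500 g, right way up on the worktop. Plate 140 x 56 x 22 mm, long along its x; origin: centre of its flat underside. Through holes: small (diameter 12 mm) at x = -54 mm for the thin dowel, large (16 mm) at x = +54 mm for the thick one. Centred on top a grip rib 60 mm long (x), 24 mm wide (y), from 22 to 52 mm above the underside
- melt_indexer: tall white test machine, fixed, behind the right half of the work; origin: centre of its underside. Its base, 120 mm high, reaches 201 mm towards the robot (-x) and 190 mm to either side (y); its head, 346 to 546 mm above the worktop, 163 mm towards the robot; a red ball lever on the head, 50 mm to +y, 388 mm up, 204 mm towards the robot. Keep wrist and arm clear of them
- timer: bystander: white bench timer, 62 x 62 x 19 mm, origin at the centre of its underside
- weight_b: bystander: grey turned weight, diameter 48 mm, 40 mm high, origin at the centre of its underside
- bar: bystander: black moulded dog-bone tensile bars, 20 x 150 x 8 mm, origin at the centre of the underside
Mind the look-alikes: they are no part of the job. Of the things like the driver, leave any that is blue or brown; of the rest the smaller one is meant.

How it is judged:
On the way, in this order (a step that is already met when the one before it is completed fails the run):
1. the driver's tip is in the knob's recess, at least 5 mm deep (horizontal distance between driver and recess below 0.006 m and z of driver in the frame of recess below -0.005 m), for 0.1 s.
2. the knob has been turned to at least 1.0 rad with the driver's tip in its recess (all of step 1 and value of joint keeper above 1 rad), for 0.1 s.
3. the driver is back upright in its stand and released (horizontal distance between driver and stand_hole below 0.01 m and angle between driver's own z axis and vertical below 0.2 rad and z of driver in the frame of stand_hole below -0.036 m and contact force between driver and the fingers below 0.1 N), for 0.2 s.
At the end, for the whole second after the job is handed in: Upper half on the dowels the right way round (centre within 4 mm, turn 0.05 rad, tilt 0.03 rad), within 2 mm of the parting face with over 8 N between the halves, at rest and still touched by the robot; keeper above 0.95 rad; driver upright in its stand (z of upper_half in the frame of lower_face between -0.003 and 0.002 m and horizontal distance between upper_half and lower_face below 0.004 m and angle between the x axis of upper_half and the x axis of lower_half, either way round below 0.05 rad and angle between the z axis of upper_half and the z axis of lower_half, either way round below 0.03 rad and contact force between upper_half and lower_half above 8 N and contact force between any of the fingers, the arm and upper_half above 2 N and linear speed of upper_half below 0.02 m/s and value of joint keeper above 0.95 rad and horizontal distance between driver and stand_hole below 0.01 m and angle between driver's own z axis and vertical below 0.2 rad and z of driver in the frame of stand_hole below -0.036 m); the arm keeps its last pose, push and grip.
It fails at once if a bystander (timer, weight or tensile bars) is moved by more than 20 mm (distance of any of timer, weight_b, bar from where it was at the start of the episode above 0.02 m).
It also fails if it takes over 67 s, if anything falls off the work surface, if the arm or the gripper's body presses on something with over 40 N, if the wrist force passes 120 N, or if a joint passes its speed limit or range.

## Robot

A 6-joint arm with a two-finger parallel gripper is mounted at the origin on a cart in front of the work surface, level with it; the furniture and walls round the work are solid. World frame = base frame: x ahead of the robot, y to its left, z up, the work surface at z = 0. Lengths are in m, angles in rad, forces in N, time in s.
With the tool pointing down it reaches from about 0.275 to 0.725 m from the base axis. Payload 5.6 kg.
Tool frame: the origin (TCP) lies midway between the tips of the shut fingers; the grasp point (between the pads) lies 19 mm behind it; z points along the fingers, y is the line along which they close (so a half turn about z gives the same grasp; the last joint's range is limited). The gripper opens to 85 mm and grips with 20 to 120 N. Pads are 22 mm wide; open, the fingers measure 114 mm over their backs; the gripper's body (76 mm by 85 mm) begins 54 mm behind the grasp point. The pads swing forward as they close: fully open they stand 13 mm farther back than shut.
Start: joints at [-0.935, 0.255, 0.108, 0, -1.424, -0.285], TCP at [0.189, -0.516, 0.231] pointing down, gripper open.
Joint ranges: [-2.95, 2.95], [-1.21, 1.97], [-1.09, 1.5], [-2.87, 1.71], [-2.94, -0.07], [-3.05, 3.05]. Speed limits (rad/s): [2.57, 2.57, 3.14, 3.14, 3.14, 3.14].

## Interface

Orientations are given as a rotation vector (axis times angle).
In Python, from rig import observe, eyes, job gives the robot as it stands.
- The arm moves only by the tool apply_moves, never from a script. Its argument "targets" is one flat list of numbers, 4 for each row, row after row: the shift along the tool's x, y, z in mm, then the turn about the tool's z in degrees. A call has 1 to 12 rows; each row is the pose to reach, as a shift and turn from the pose commanded when the call began, along the tool's axes at that moment; what a row does not reach only later rows make up. A row lasts 1/12 s, in which the tool goes at most 41.7 mm and 7.16 degrees, less where a joint would pass 70% of its speed; a pose out of reach is approached as far as the arm can. A call with a gripper value outside its range is refused whole. "gripper" is the finger opening in mm, from 0 to 85.4, set as the call begins (left out, the last holds). The fingers move at their own pace and stop on an object; "squeeze" is the grip in N (left out, the last holds). Time passes only in rows, so rows that repeat a pose let the fingers close. It gives the time, the measured TCP pose, the force, the opening and the grip force at its end, in the units of the state.
- observe(): the state, without advancing time (a new reading comes with each control period).
- eyes.snapshot(name): name is "side" or "top"; returns the picture (480x640x3 uint8, blue, green, red); there is no depth.
- eyes.camera_params(name): a dict with "camera_matrix" (3x3 intrinsics, pixels), "k1" (the pictures are not rectified: a ray, as slopes to the right and down, at radius r is drawn at 1 + k1 r^2 times it, then the intrinsics apply), "cam_to_world" (4x4, takes a point from camera to world coordinates). Camera axes: x right, y up, looking along -z (the intrinsics and any distortion apply to the point x, -y, -z); pixel columns grow to the right and rows downward; lengths in m; the calibration is good to about 2 mm. A picture is of the moment at which its call begins. camera_params takes no time and is no camera call.
- job.close_job(): hands the job in; it is judged then, once.
The state is a dict: "t": time; "joint_positions": joint angles; "qvel": joint speeds; "joint_torque": joint torques, N m; "eef_pos": TCP position; "tool_rot": TCP orientation; "ft_force": force on the tool from outside, world axes, zero at the start; "torque": the same for the moment, N m; "finger_gap": opening from 0.0 (shut) to 1.0 (fully open); "grasp_force": force on a finger pad.
Only numpy, scipy, OpenCV 4.12 (cv2) and the standard library are available. Lean on these libraries where they do the work, as an engineer would, in place of code of your own. Each camera call takes 0.05 s, during which the arm holds its last target. There are 200 camera calls.

## Working session

There is one attempt and no reset: what is moved stays moved. The work goes in short steps, Python scripts to look and compute and a tool call to move; the robot and the scene stay as the last step left them, time stands still between calls to the robot, and variables do not carry over. Pictures are saved under pics/ and viewed, at most 10 in all, crops included, and the job is handed in when it is done.

Besides the shell and the picture viewer there is one more tool, called by a JSON object that holds its "op" and its "data", one argument or row to a line. apply_moves: Moves the arm, as the interface text tells. Its arguments: {"type":"object","properties":{"targets":{"type":"array","items":{"type":"number"}},"gripper":{"type":"number"},"squeeze":{"type":"number"}},"required":["targets"]}

```bash
mkdir -p pics
cat > h.py <<'E'
import numpy as np, cv2
from scipy.spatial.transform import Rotation as R
from rig import observe, eyes, job
def ray(cam,uv):
    p=eyes.camera_params(cam);K=np.array(p["camera_matrix"]);T=np.array(p["cam_to_world"]);k=p["k1"]
    d=np.linalg.solve(K,[uv[0],uv[1],1.])[:2];s=d.copy()
    for _ in range(30): s=d/(1+k*(s@s))
    return T[:3,3],T[:3,:3]@np.array([s[0],-s[1],-1.])
def onz(cam,uv,z):
    o,d=ray(cam,uv);return o+d*(z-o[2])/d[2]
def proj(cam,P):
    p=eyes.camera_params(cam);K=np.array(p["camera_matrix"]);T=np.array(p["cam_to_world"])
    c=T[:3,:3].T@(np.array(P,float)-T[:3,3]);s=np.array([c[0],-c[1]])/-c[2];s=s*(1+p["k1"]*(s@s))
    return (K@[s[0],s[1],1])[:2]
def tri(ua,ub):
    (o,d),(p,e)=ray("top",ua),ray("side",ub);d=d/np.linalg.norm(d);e=e/np.linalg.norm(e)
    t=np.linalg.lstsq(np.c_[d,-e],p-o,rcond=None)[0];a,b=o+t[0]*d,p+t[1]*e
    return (a+b)/2,np.linalg.norm(a-b)
def state():
    s=observe();return s,np.array(s["eef_pos"]),R.from_rotvec(s["tool_rot"]).as_matrix()
def go(P,yaw=None):
    "shift in tool mm, and turn deg, to bring TCP to P with tool y-axis along yaw (mod pi)"
    s,p,M=state();sh=M.T@(np.array(P)-p)*1000
    t=None
    if yaw is not None:
        v=M.T@[np.cos(yaw),np.sin(yaw),0];t=np.degrees(np.arctan2(-v[0],v[1]));t=(t+90)%180-90
    return np.round(sh,1),t
E
python3 - <<'E'
from h import *
for c in("top","side"):
    im=eyes.snapshot(c);cv2.imwrite(f"pics/{c}0.png",im);print(c,np.round(eyes.camera_params(c)["cam_to_world"],3),np.round(eyes.camera_params(c)["camera_matrix"],1))
s,p,M=state();print(s,M.round(3))
E
```

```text
top [[-0.018  0.996 -0.092  0.419]
 [-1.    -0.017  0.009  0.056]
 [ 0.007  0.093  0.996  1.482]
 [ 0.     0.     0.     1.   ]] [[508.5   0.  315.9]
 [  0.  508.5 239.5]
 [  0.    0.    1. ]]
side [[-0.864  0.331 -0.379  0.096]
 [-0.503 -0.548  0.669  0.883]
 [ 0.014  0.768  0.64   0.856]
 [ 0.     0.     0.     1.   ]] [[545.5   0.  318.6]
 [  0.  545.5 243.8]
 [  0.    0.    1. ]]
{'t': 0.1, 'joint_positions': array([-9.35415149e-01,  2.55679230e-01,  1.07169147e-01, -4.06070111e-04,
       -1.42390294e+00, -2.84602692e-01]), 'qvel': array([ 2.27214132e-05, -1.85000811e-04,  1.19736482e-03,  1.90363578e-03,
        2.36716915e-04, -3.31276912e-04]), 'joint_torque': array([-3.83166480e-03, -3.87604594e+01,  2.38471323e+01,  5.37805393e+00,
       -3.84769039e-03, -8.74531679e-06]), 'eef_pos': array([ 0.18890003, -0.51608754,  0.23050716]), 'tool_rot': array([ 5.48025932e-01, -3.09305954e+00, -2.55533663e-03]), 'ft_force': array([ 0.69371331, -0.33691901,  0.59417974]), 'torque': array([0.01869271, 0.04436719, 0.04803585]), 'grasp_force': 0.0, 'finger_gap': 1.0001256469966235} [[-0.939 -0.344 -0.001]
 [-0.344  0.939  0.002]
 [ 0.     0.002 -1.   ]]
```

View pics/top0.png

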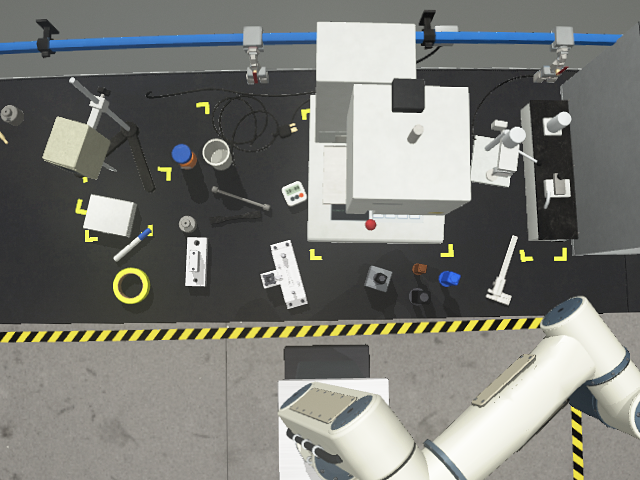

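View pics/side0.png

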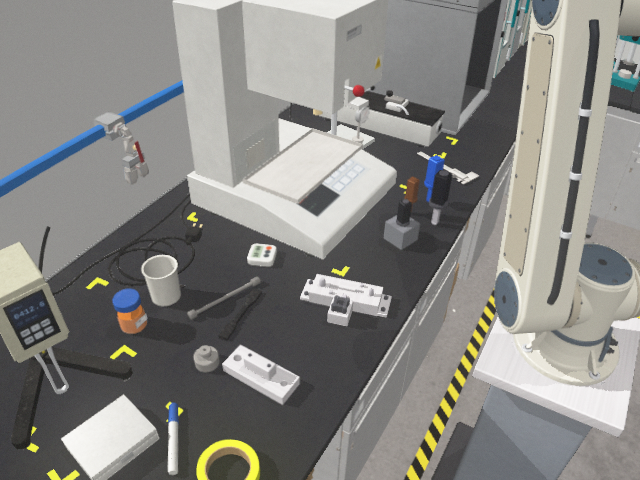

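Top view: the lower half is at (287,275) with its knob at (268,280), and the upper half at (197,262). Driver-like things in the top view:
- black in the grey stand (379,279)
- brown (420,268)
- blue (450,279)
- larger black (420,296)

The one in the stand (side view 405,215) fits: it is not blue or brown and is smaller than the other black one. I'll confirm this in an enlarged crop.

Run:
```python
from h import *
t=cv2.imread("pics/top0.png");s=cv2.imread("pics/side0.png")
def crop(im,x,y,w,h,W,H): return cv2.resize(im[y:y+h,x:x+w],(W,H),interpolation=cv2.INTER_CUBIC)
A=np.hstack([crop(t,255,230,60,90,200,300),crop(t,170,230,60,90,200,300),crop(t,355,250,120,90,400,300)])
B=np.hstack([crop(s,290,260,120,90,400,300),crop(s,370,145,120,90,400,300)])
cv2.imwrite("pics/c1.png",np.vstack([A,B]))
```

```text
(no output)
```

View pics/c1.png

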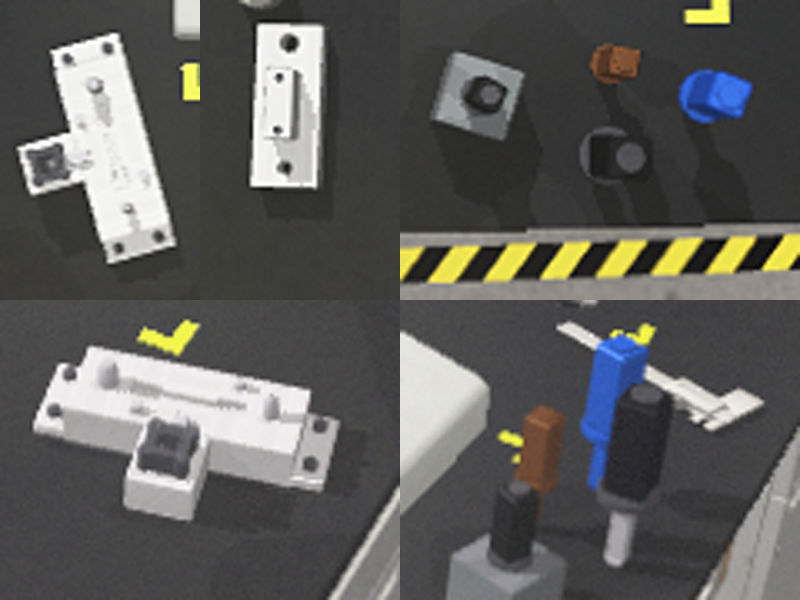

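The crop confirms it: the black driver in the grey stand is clearly smaller than the other black one, so it is the one meant. The upper half's large hole is at the far end (top, crop 289,42). The lower half's thick dowel is also at the far end. Next I'll measure positions.

```bash
cat > m.py <<'E'
from h import *
t=cv2.imread("pics/top0.png");s=cv2.imread("pics/side0.png")
def sub(im,u,v,r=2.5,dark=True):
    g=cv2.cvtColor(im,cv2.COLOR_BGR2GRAY).astype(float);c=np.array([u,v],float)
    for _ in range(5):
        x,y=np.meshgrid(np.arange(im.shape[1]),np.arange(im.shape[0]))
        m=(x-c[0])**2+(y-c[1])**2<r*r
        w=(g[m].max()-g[m]) if dark else g[m]-g[m].min()
        w=w**1.5; c=np.array([(x[m]*w).sum(),(y[m]*w).sum()])/w.sum()
    return c
f=lambda x,y,ox,oy,yo=0,sc=3.333:((x+.5)/sc-.5+ox,(y-yo+.5)/sc-.5+oy)
E
python3 - <<'E'
from m import *
np.set_printoptions(precision=4,suppress=True)
T=[f(x,y,255,230) for x,y in((68,59),(108,48),(119,247),(159,236))]
S=[f(x,y,290,260,300) for x,y in((54,411),(69,373),(311,463),(320,425))]
P=[];Q=[]
for a,b in zip(T,S):
    a2,b2=sub(t,*a),sub(s,*b);p,e=tri(a2,b2);P.append(onz("top",a2,.01));Q.append(onz("side",b2,.01));print(a2,b2,"tri",p,e,P[-1][:2],Q[-1][:2])
for X in(P,Q):
    X=np.array(X);d=(X[0]+X[1]-X[2]-X[3]);print("LH centre",X.mean(0),"yaw",np.arctan2(d[1],d[0]),np.linalg.norm(d)/2)
# upper holes/rib
for n,(x,y,z) in dict(big=(289,42,.022),small=(284,167,.022),r1=(279,77,.052),r2=(277,130,.052)).items():
    a=sub(t,*f(x-200,y,170,230),r=2.5);print(n,a,onz("top",a,z))
# driver top
a=sub(t,*f(489-400,93,355,250),dark=False,r=2);b=sub(s,*f(517-400,491,370,145,300),dark=False,r=2.2);print("drv",a,b,tri(a,b),onz("top",a,.114),onz("side",b,.114))
# outlines
def rect(im,cam,mask,seed,z):
    n,l=cv2.connectedComponents(mask.astype(np.uint8));m=(l==l[seed[1],seed[0]]).astype(np.uint8)
    c=max(cv2.findContours(m,0,1)[0],key=cv2.contourArea);r=cv2.minAreaRect(c);bx=cv2.boxPoints(r)
    W=np.array([onz(cam,p,z) for p in bx]);print("area",m.sum(),"box",bx.round(1).tolist(),"world",W[:,:2],"c",W.mean(0)[:2],[np.linalg.norm(W[i]-W[i-1]) for i in range(2)])
g=cv2.cvtColor(t,cv2.COLOR_BGR2GRAY)
rect(t,"top",g>140,(205,250),.022)
rect(t,"top",(g>85)&(g<200),(371,270),.052)
print(g[266:294,364:394])
E
```

```text
[274.8216 247.3516] [306.0467 292.9844] tri [0.534  0.1618 0.0138] 0.0018761616941542773 [0.5351 0.1625] [0.535  0.1582]
[286.8653 244.1318] [310.5869 281.785 ] tri [0.5429 0.1269 0.0145] 0.001276096812784866 [0.5439 0.1274] [0.5447 0.1227]
[290.172  303.9902] [382.4654 308.8044] tri [0.3701 0.1197 0.0144] 0.0019834569245119767 [0.3709 0.1202] [0.3706 0.1153]
[302.1914 300.5223] [385.4696 297.2663] tri [0.3793 0.085  0.0143] 0.002200275333985447 [0.3802 0.0855] [0.3797 0.0806]
LH centre [0.4575 0.1239 0.01  ] yaw 0.2512823720797341 0.1692384409395729
LH centre [0.4575 0.1192 0.01  ] yaw 0.252514077093141 0.17008274797500325
big [196.7968 242.597 ] [0.5518 0.3872 0.022 ]
small [195.1643 279.8573] [0.4445 0.3917 0.022 ]
r1 [193.306  252.7592] [0.5205 0.3902 0.052 ]
r2 [192.7892 268.9661] [0.4747 0.3916 0.052 ]
drv [381.671  276.8624] [404.6872 200.6917] (array([ 0.4405, -0.1315,  0.1169]), np.float64(0.0034264270047856833)) [ 0.4422 -0.1314  0.114 ] [ 0.4403 -0.1362  0.114 ]
area 880 box [[184.6999969482422, 285.20001220703125], [186.8000030517578, 236.1999969482422], [206.600006103515
[... 3336 characters left out ...]
115 104 102 101 102 102
  101 102 101 101 105  67  44  43  43  43  43  43]
 [ 56  50  45  46  46  45  45  43  41  41  45  54  71  90  94  99 102 103
  103 100 103 104  91  52  42  43  43  42  43  43]
 [ 55  47  45  46  46  44  45  44  43  44  43  42  42  44  57  65  88  92
  101 100 102 104  90  51  42  44  44  44  43  46]
 [ 56  55  49  47  44  44  45  46  45  44  44  43  43  43  42  41  45  47
   62  71  89 102  66  44  44  44  43  44  43  43]
 [ 56  56  49  45  45  45  45  44  45  44  44  44  46  43  45  44  42  41
   42  41  45  51  43  42  44  42  41  44  42  42]
 [ 54  55  48  45  44  44  46  46  45  46  45  45  44  45  44  43  44  42
   43  43  43  41  44  43  43  43  44  43  43  43]]
```

Run:
```python
from h import *
print(go([.4412,-.1338,.25],np.radians(-22)))
for n,uv,z in(("bigblk",(424,289),.15),("blue",(454,276),.15),("ball",(371,225),.388),("base corner",(308,240),.12),("base corner r",(443,241),.12)):print(n,onz("top",uv,z).round(3))
print("big top tri",tri((424,297-.5),(441,175)))
a=proj("top",[.4435,.1757,.048]),proj("side",[.4435,.1757,.048]);print(a)
```

```text
(array([-368.3,  272.4,  -19.1]), np.float64(-47.90533694402035))
bigblk [ 0.408 -0.237  0.15 ]
blue [ 0.44  -0.318  0.15 ]
ball [ 0.55  -0.074  0.388]
base corner [0.545 0.065 0.12 ]
base corner r [ 0.536 -0.3    0.12 ]
big top tri (array([ 0.38939025, -0.23599849,  0.14914709]), np.float64(0.003007844243656804))
(array([269.50918374, 278.84584996]), array([339.66559946, 301.25992636]))
```

{"op": "apply_moves", "data": {
  "targets": [-31, 23, -12, -4, -62, 46, -25, -8, -92, 68, -25, -12, -123, 91, -25, -16, -154, 114, -25, -20, -185, 137, -25, -24, -215, 160, -25, -28, -246, 183, -25, -32, -277, 205, -22, -36, -308, 228, -19, -40, -338, 251, -19, -44, -368, 272, -19, -48],
  "gripper": 70
}}

```text
t: 1.1
eef_pos: [0.4414, -0.1325, 0.25]
tool_rot: [1.764, -2.599, -0.001]
ft_force: [0.7, -0.3, 0.1]
finger_gap: 0.82
grasp_force: 0.0
```

Run:
```python
from h import *
s,p,M=state();print(p,M.round(3),s["joint_positions"].round(3),s["ft_force"],s["t"])
print(go([.4412,-.1338,.130],np.radians(-22)))
a=eyes.snapshot("top")[200:350,320:480];b=eyes.snapshot("side")[60:260,340:500]
cv2.imwrite("pics/g1.png",np.hstack([cv2.resize(a,None,fx=2.5,fy=2.5,interpolation=2),cv2.resize(b,None,fx=2.5,fy=1.875,interpolation=2)]))
```

```text
[ 0.44137582 -0.13250367  0.24997513] [[-0.369 -0.929 -0.001]
 [-0.929  0.369  0.   ]
 [-0.     0.001 -1.   ]] [ 0.05   0.072 -0.067 -0.    -1.433 -0.428] [ 0.72582623 -0.31243413  0.09056747] 1.1
(array([  1.3,  -0.4, 120. ]), np.float64(0.3247820539382076))
```

View pics/g1.png

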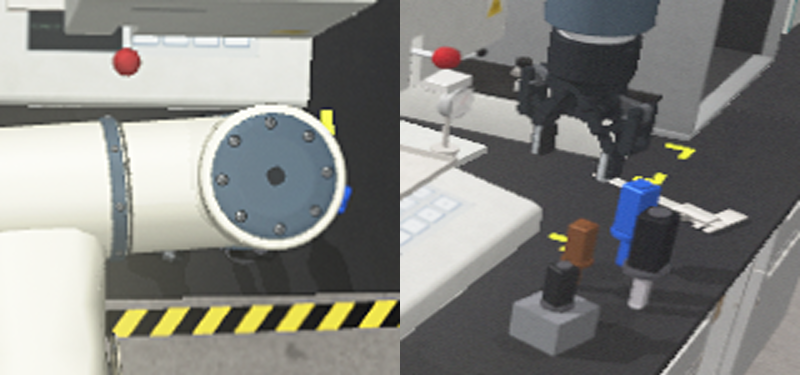

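The wrist is clear of the red lever and the open fingers straddle the driver in the stand (side crop 560,285). I'll descend and grip.

{"op": "apply_moves", "data": {
  "targets": [1, 0, 25, 0, 1, 0, 55, 0, 1, 0, 90, 0, 1, 0, 120, 0, 1, 0, 145, 0, 1, 0, 165, 0, 1, 0, 180, 0, 1, 0, 180, 0]
}}

```text
t: 1.87
eef_pos: [0.4378, -0.1355, 0.067]
tool_rot: [1.754, -2.6, -0.007]
ft_force: [-1.4, 0.1, -0.2]
finger_gap: 0.818
grasp_force: 0.0
```

{"op": "apply_moves", "data": {
  "targets": [0, 0, 0, 0, 0, 0, 0, 0, 0, 0, 0, 0, 0, 0, 0, 0, 0, 0, 0, 0, 0, 0, 0, 0, 0, 0, 0, 0],
  "gripper": 0,
  "squeeze": 40
}}

```text
t: 2.45
eef_pos: [0.4411, -0.1356, 0.0714]
tool_rot: [-1.759, 2.602, -0.001]
ft_force: [-2.2, 1.0, 6.9]
finger_gap: 0.276
grasp_force: 40.1
```

{"op": "apply_moves", "data": {
  "targets": [0, 0, -10, 0, 0, 0, -30, 0, 0, 0, -60, 0, 0, 0, -90, 0, 0, 0, -115, 0, 0, 0, -130, 0, 0, 0, -130, 0, 0, 0, -130, 0]
}}

```text
t: 3.12
eef_pos: [0.4411, -0.1353, 0.2008]
tool_rot: [-1.758, 2.601, -0.001]
ft_force: [-0.3, -0.5, -2.1]
finger_gap: 0.278
grasp_force: 39.6
```

Run:
```python
from h import *
s,p,M=state();print(p,M.round(3),s["finger_gap"],s["ft_force"])
print(go([.42,.10,.22],np.radians(8.5)),go([.4435,.1757,.22],np.radians(8.5)))
```

```text
[ 0.44110843 -0.13527771  0.20075221] [[-0.373 -0.928  0.002]
 [-0.928  0.373  0.001]
 [-0.001 -0.002 -1.   ]] 0.27805978662754793 [-0.33300003 -0.50026831 -2.09584921]
(array([-210.4,  107.3,  -19.1]), np.float64(-30.405968685032946)) (array([-289.4,  113.8,  -19. ]), np.float64(-30.405968685032946))
```

{"op": "apply_moves", "data": {
  "targets": [-20, 0, -5, -3, -50, 5, -10, -7, -80, 12, -15, -12, -110, 20, -19, -16, -140, 30, -19, -20, -170, 42, -19, -24, -200, 60, -19, -28, -230, 80, -19, -30, -260, 98, -19, -30, -280, 110, -19, -30, -289, 114, -19, -30, -289, 114, -19, -30]
}}

```text
t: 4.12
eef_pos: [0.442, 0.1766, 0.2176]
tool_rot: [2.374, -2.054, -0.002]
ft_force: [0.5, 0.0, -2.1]
finger_gap: 0.274
grasp_force: 39.6
```

Run:
```python
from h import *
s,p,M=state();print(p,M.round(3),s["finger_gap"],s["ft_force"])
t=eyes.snapshot("top");b=eyes.snapshot("side")
cv2.imwrite("pics/top2.png",t);cv2.imwrite("pics/side2.png",b)
for dz in (-.07,-.026,-.01):
  q=p+[0,0,dz];print(dz,proj("top",q),proj("side",q))
a=t[220:310,220:320];u,v=proj("side",p).astype(int);print(u,v)
b=b[v-60:v+90,u-70:u+50];
cv2.imwrite("pics/g2.png",np.hstack([cv2.resize(a,(360,324),interpolation=2)[:,:],cv2.resize(b,(440,550),interpolation=2)[:324*0+550]][1:]))
```

```text
[0.44197285 0.17660843 0.21764442] [[ 0.144 -0.99  -0.002]
 [-0.99  -0.144 -0.001]
 [ 0.001  0.003 -1.   ]] 0.273806722396782 [ 0.49526213  0.04864255 -2.08164881]
-0.07 [265.99722965 278.8416518 ] [342.1654486  265.88380079]
-0.026 [264.42971388 278.56998889] [343.14730319 248.56915777]
-0.01 [263.8329484  278.46654585] [343.51611876 242.03393218]
343 237
```

View pics/g2.png

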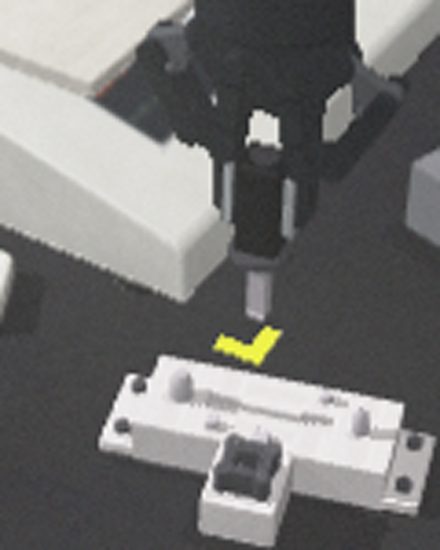

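Run:
```python
from h import *
t=cv2.imread("pics/top0.png");s=cv2.imread("pics/side2.png")
f=lambda im,x,y:cv2.resize(im[y:y+32,x:x+32],(384,384),interpolation=cv2.INTER_NEAREST)
A=np.hstack([f(t,255,264),f(s,325,286)]);A=np.clip(A.astype(float)*1.3,0,255).astype(np.uint8)
cv2.imwrite("pics/k.png",A)
```

```text
(no output)
```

View pics/k.png

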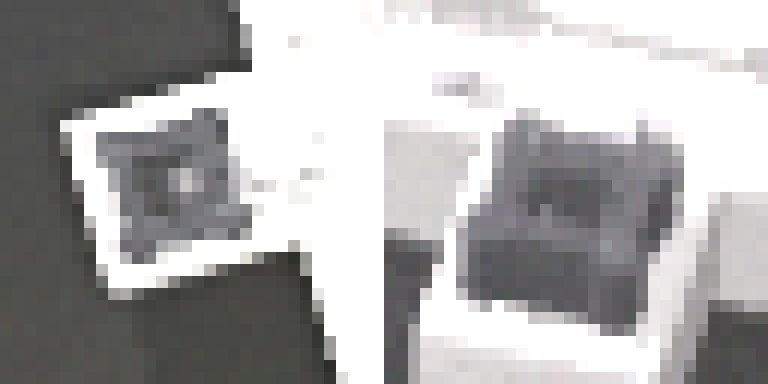

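Top crop: the knob's lobes centre at px (268.8,278.8) with edges about 14.7°, so the keeper is near 0. In the side view the recess mouth is near (340.4,302).

Run:
```python
from h import *
print(onz("top",(268.83,278.79),.048),onz("side",(340.4,302.0),.048),onz("side",(339.3,302.4),.048))
print(go([.443,.1775,.118],np.radians(13)))
```

```text
[0.44368944 0.17761014 0.048     ] [0.44118961 0.17678534 0.048     ] [0.44258733 0.17895238 0.048     ]
(array([ -2.9,  -1.2, 100.2]), np.float64(-4.873699609285268))
```

{"op": "apply_moves", "data": {
  "targets": [-1, 0, 20, -2, -2, -1, 45, -5, -2, -1, 70, -5, -2, -1, 90, -5, -2, -1, 99, -5, -2, -1, 99, -5, -2, -1, 99, -5, -2, -1, 99, -5]
}}

```text
t: 4.88
eef_pos: [0.4445, 0.1773, 0.1217]
tool_rot: [-2.458, 1.953, -0.002]
ft_force: [1.3, -0.1, -1.2]
finger_gap: 0.279
grasp_force: 39.5
```

Run:
```python
from h import *
s,p,M=state();print(p,s["ft_force"],go([.443,.1775,.114],np.radians(13)))
```

```text
[0.44454031 0.17731702 0.12171424] [ 1.32921825 -0.14616328 -1.19146393] (array([-0.5,  1.5,  7.7]), np.float64(0.07674399097189166))
```

Now I'll descend slowly into the recess.

{"op": "apply_moves", "data": {
  "targets": [0, 1, 3, 0, 0, 1, 6, 0, 0, 1, 9, 0, 0, 1, 11, 0, 0, 1, 13, 0, 0, 1, 13, 0]
}}

```text
t: 5.38
eef_pos: [0.4425, 0.1768, 0.107]
tool_rot: [2.46, -1.953, 0.0]
ft_force: [-0.0, -0.8, -1.7]
finger_gap: 0.277
grasp_force: 39.6
```

{"op": "apply_moves", "data": {
  "targets": [0, 0, 2, 0, 0, 0, 4, 0, 0, 0, 6, 0, 0, 0, 6, 0]
}}

```text
t: 5.72
eef_pos: [0.4425, 0.1765, 0.1009]
tool_rot: [2.459, -1.953, 0.001]
ft_force: [1.5, -2.9, -2.8]
finger_gap: 0.275
grasp_force: 39.5
```

{"op": "apply_moves", "data": {
  "targets": [0, 0, 0, 5, 0, 0, 0, 11, 0, 0, 0, 17, 0, 0, 0, 23, 0, 0, 0, 29, 0, 0, 0, 35, 0, 0, 0, 41, 0, 0, 0, 47, 0, 0, 0, 53, 0, 0, 0, 59, 0, 0, 0, 65, 0, 0, 0, 65, 0]
}}

```text
schema error: expected a multiple of 4 numbers
```

Run:
```python
from h import *
s,p,M=state();print(p,s["ft_force"],s["torque"],s["joint_positions"].round(2),np.degrees(np.arctan2(M[1,1],M[0,1])))
```

```text
[0.44248764 0.17652521 0.10086826] [ 1.51904807 -2.90758381 -2.79195462] [-1.40376057 -0.84996952 -0.00964548] [ 0.71  0.2  -0.32  0.   -1.06 -0.48] -166.90405372592795
```

{"op": "apply_moves", "data": {
  "targets": [0, 0, 0, 5, 0, 0, 0, 11, 0, 0, 0, 17, 0, 0, 0, 23, 0, 0, 0, 29, 0, 0, 0, 35, 0, 0, 0, 41, 0, 0, 0, 47, 0, 0, 0, 53, 0, 0, 0, 59, 0, 0, 0, 65, 0, 0, 0, 65]
}}

```text
t: 6.72
eef_pos: [0.4417, 0.1761, 0.1009]
tool_rot: [1.019, -2.969, 0.002]
ft_force: [-0.3, -5.1, 0.6]
finger_gap: 0.281
grasp_force: 39.8
```

Run:
```python
from h import *
s,p,M=state();print(p,s["ft_force"],s["torque"],s["joint_positions"].round(2),np.degrees(np.arctan2(M[1,1],M[0,1])))
```

```text
[0.44172054 0.17613101 0.10089184] [-0.26609659 -5.08210144  0.57192409] [-1.83043149  0.38158629  0.04568693] [ 0.71  0.2  -0.32  0.   -1.06 -1.62] 127.8842375573161
```

{"op": "apply_moves", "data": {
  "targets": [0, 0, 0, 5, 0, 0, 0, 10, 0, 0, 0, 14, 0, 0, 0, 18, 0, 0, 0, 20, 0, 0, 0, 20]
}}

```text
t: 7.22
eef_pos: [0.4415, 0.1764, 0.1009]
tool_rot: [0.496, -3.1, 0.001]
ft_force: [-3.2, -3.3, 1.5]
finger_gap: 0.273
grasp_force: 39.9
```

Run:
```python
from h import *
s,p,M=state();print(p,s["ft_force"],s["torque"],np.degrees(np.arctan2(M[1,1],M[0,1])))
```

```text
[0.44147998 0.17641819 0.10085572] [-3.22274396 -3.27775269  1.51546426] [-1.54700913  1.21329054  0.01923815] 108.19550244948655
```

{"op": "apply_moves", "data": {
  "targets": [0, 0, 0, 4, 0, 0, 0, 8, 0, 0, 0, 11, 0, 0, 0, 11]
}}

```text
t: 7.55
eef_pos: [0.4414, 0.1766, 0.1008]
tool_rot: [0.197, -3.133, 0.001]
ft_force: [-3.6, -3.1, 0.6]
finger_gap: 0.277
grasp_force: 39.9
```

Run:
```python
from h import *
s,p,M=state();print(p,s["ft_force"],s["torque"],np.degrees(np.arctan2(M[1,1],M[0,1])))
```

```text
[0.44142187 0.17656081 0.10076174] [-3.57885537 -3.1374533   0.60556259] [-1.40040626  1.52384287  0.10176857] 97.17895950776196
```

{"op": "apply_moves", "data": {
  "targets": [0, 0, 0, 4, 0, 0, 0, 8, 0, 0, 0, 8]
}}

```text
t: 7.8
eef_pos: [0.4414, 0.1767, 0.1007]
tool_rot: [-0.023, -3.139, 0.001]
ft_force: [-3.9, -3.3, 1.8]
finger_gap: 0.275
grasp_force: 39.9
```

Run:
```python
from h import *
s,p,M=state();print(p,s["ft_force"],s["torque"],np.degrees(np.arctan2(M[1,1],M[0,1])))
b=eyes.snapshot("side");cv2.imwrite("pics/s3.png",b)
cv2.imwrite("pics/g3.png",cv2.resize(b[220:350,270:430],(800,650))[:600])
```

```text
[0.44135197 0.17667987 0.10072353] [-3.86326443 -3.3254785   1.77069441] [-1.1925619   1.73428916  0.13666196] 89.15537949114204
```

View pics/g3.png

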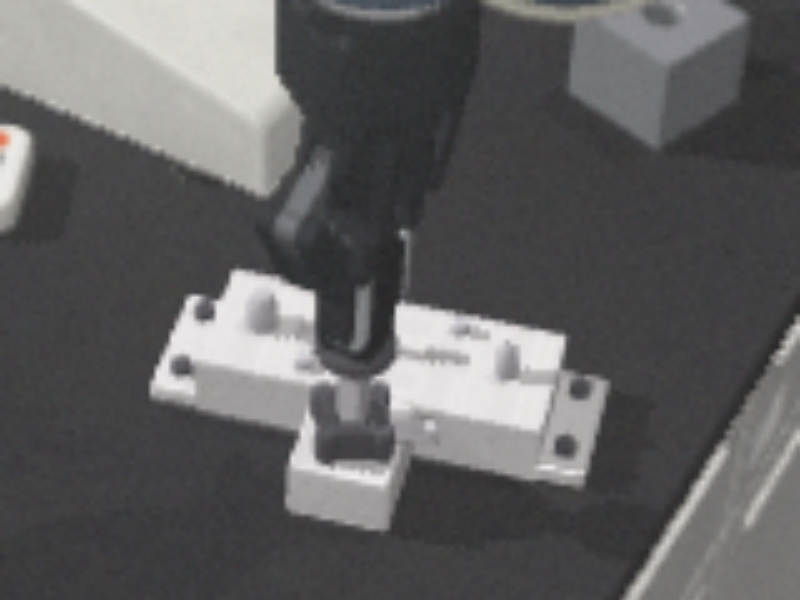

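Run:
```python
from h import *
for k in(0,.8,1,1.25):
    a=.252-np.pi/2-k
    print(k,[((proj("side",[.443+r*np.cos(a),.177+r*np.sin(a),.036])+[.75,.3]-[270,220])*5).round() for r in(.02,.035)])
```

```text
0 [array([362., 397.]), array([371., 373.])]
0.8 [array([392., 414.]), array([423., 402.])]
1 [array([396., 421.]), array([430., 413.])]
1.25 [array([399., 429.]), array([434., 428.])]
```

{"op": "apply_moves", "data": {
  "targets": [0, 0, 0, -5, 0, 0, 0, -10, 0, 0, 0, -16, 0, 0, -3, -16, 0, 0, -8, -16, 0, 0, -20, -16, 0, 0, -45, -16, 0, 0, -70, -16, 0, 0, -95, -16, 0, 0, -110, -16, 0, 0, -110, -16, 0, 0, -110, -16]
}}

```text
t: 8.85
eef_pos: [0.4439, 0.1784, 0.2135]
tool_rot: [-0.411, 3.109, 0.005]
ft_force: [-0.3, -0.6, -1.3]
finger_gap: 0.277
grasp_force: 44.1
```

Run:
```python
from m import *
s,p,M=state();print(p,s["ft_force"],s["finger_gap"],s["joint_positions"].round(2),np.degrees(np.arctan2(M[1,1],M[0,1])))
im=eyes.snapshot("side");cv2.imwrite("pics/s4.png",im)
h=sub(im,402,222.2,r=5);print("hole",h,onz("side",h,.052),onz("side",h-[1.1,-.4],.052))
g=cv2.cvtColor(im,cv2.COLOR_BGR2GRAY);print(g[215:230,390:415])
print(proj("side",p-[0,0,.0634]), proj("side",p-[0,0,.019]))
u,v=proj("side",p).astype(int)
cv2.imwrite("pics/g4.png",np.hstack([cv2.resize(im[v-40:v+50,u-30:u+30],(400,600),interpolation=2),cv2.resize(im[270:345,310:360],(400,600),interpolation=2)]))
print(u-30,v-40)
```

```text
[0.44388466 0.17837988 0.21350107] [-0.2872268  -0.59900761 -1.25044341] 0.2773380776756438 [ 0.71  0.12 -0.11  0.   -1.34 -2.02] 105.07489595910809
hole [401.17493733 222.51936099] [ 0.43996219 -0.13151101  0.052     ] [ 0.4416278  -0.12862628  0.052     ]
[[ 64  67  63  60  64  95 123 134 146 146 145 148 144 145 146 140 122  96
   70  64  60  64  56  60  61]
 [ 62  62  64  94 108 132 145 144 147 148 146 145 145 145 146 145 143 132
  115  83  64  65  66  67  66]
 [ 58  63  97 131 138 146 147 147 146 144 144 147 144 145 146 144 145 146
  139 126 113  74  64  61  63]
 [ 98 123 135 148 145 147 148 144 147 145 144 146 145 146 145 147 145 143
  145 145 139 118  99  72  64]
 [131 147 144 147 143 146 149 147 142 146 137 139 146 148 145 144 146 148
  145 145 146 143 135 113  82]
 [146 147 147 143 144 146 148 145 137 125 120 124 133 144 145 153 147 146
  145 146 145 146 145 141 121]
 [147 147 146 144 147 148 143 143 119  99 101 101 108 118 132 161 173 150
  145 147 146 145 147 144 143]
 [148 146 145 149 145 144 144 141 113  91  91  94  93 102 118 144 159 151
  144 148 144 145 145 145 147]
 [145 145 146 147 149 146 145 144 134  98  91  97  93  96 107 127 138 149
  143 146 148 143 147 144 142]
 [138 146 149 147 147 144 145 144 144 130 110 103  95  94 101 127 141 145
  148 145 143 146 145 147 145]
 [126 134 144 143 146 145 149 147 147 142 134 132 127 124 131 140 144 144
  144 145 144 144 146 143 144]
 [121 124 128 137 149 147 147 147 143 143 148 147 148 143 145 144 144 145
  144 145 145 146 144 139 125]
 [120 120 119 127 135 142 148 144 147 146 144 147 145 146 145 143 144 147
  145 145 147 143 139 121  98]
 [121 120 117 119 120 126 139 145 145 147 148 144 147 147 146 147 144 145
  145 144 142 124 108  98  87]
 [119 118 120 119 119 121 127 134 143 146 146 145 146 144 145 144 145 148
  140 127 115  95  88  86  92]]
[340.91522656 265.12561649] [341.87309706 247.59262551]
312 199
```

View pics/g4.png

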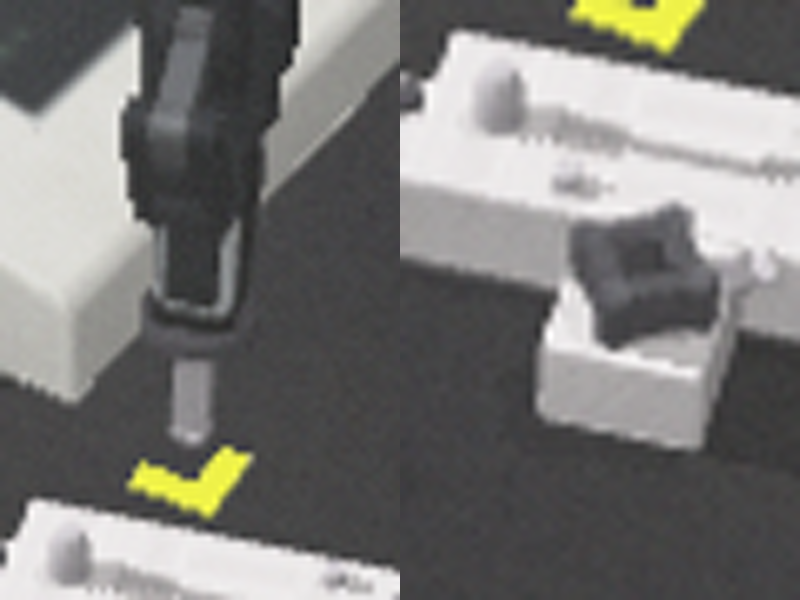

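The knob has turned (side view: lobes rotated, tab at the right, off the parting face), and the driver hangs straight in the grip. Next I'll return it to the stand.

Run:
```python
from h import *
print(onz("side",(402.4,223.5),.052),onz("side",(402,222.7),.052),go([.44,-.131,.2135]),go([.415,.02,.2135]))
```

```text
[ 0.43582583 -0.12946164  0.052     ] [ 0.43794092 -0.13190076  0.052     ] (array([  83.3, -297.4,   -2.1]), None) (array([  68.2, -145.1,   -1.8]), None)
```

{"op": "apply_moves", "data": {
  "targets": [10, -20, 0, 0, 25, -50, 0, 0, 42, -85, 0, 0, 58, -120, 0, 0, 68, -155, 0, 0, 75, -190, 0, 0, 80, -225, 0, 0, 83, -255, 0, 0, 84, -280, 0, 0, 84, -297, 0, 0, 84, -297, 0, 0, 84, -297, 0, 0]
}}

```text
t: 9.9
eef_pos: [0.4386, -0.1322, 0.2103]
tool_rot: [0.409, -3.113, -0.001]
ft_force: [-1.2, -0.4, -2.0]
finger_gap: 0.276
grasp_force: 44.0
```

Run:
```python
from m import *
s,p,M=state();print(p,s["ft_force"],go([.4395,-.131,.118]))
im=eyes.snapshot("side");u,v=proj("side",[.44,-.131,.1]).astype(int);print(u-30,v-45)
print(proj("side",p-[0,0,.0634]))
cv2.imwrite("pics/g5.png",cv2.resize(im[v-45:v+45,u-30:u+30],(400,600),interpolation=2))
```

```text
[ 0.43860755 -0.13216965  0.21030444] [-1.18269389 -0.41438191 -1.9799935 ] (array([-1.3,  0.8, 92.3]), None)
373 161
[406.24666661 190.21253293]
```

View pics/g5.png

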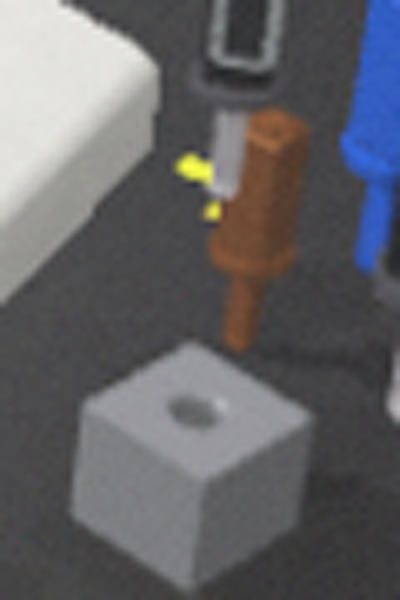

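The tip at (406.7,190) and the hole at (402.5,222.3) agree with the current pose, so I'll lower it straight down.

{"op": "apply_moves", "data": {
  "targets": [0, 0, 20, 0, 0, 0, 45, 0, 0, 0, 70, 0, 0, 0, 85, 0, 0, 0, 95, 0, 0, 0, 105, 0, 0, 0, 115, 0, 0, 0, 125, 0, 0, 0, 133, 0, 0, 0, 133, 0, 0, 0, 133, 0]
}}

```text
t: 10.87
eef_pos: [0.4387, -0.1311, 0.0782]
tool_rot: [0.414, -3.114, -0.0]
ft_force: [0.8, -0.3, 0.1]
finger_gap: 0.275
grasp_force: 44.1
```

{"op": "apply_moves", "data": {
  "targets": [0, 0, 3, 0, 0, 0, 6, 0, 0, 0, 6, 0]
}}

```text
t: 11.12
eef_pos: [0.4388, -0.1314, 0.0721]
tool_rot: [-0.413, 3.114, 0.0]
ft_force: [-0.7, 0.0, -1.8]
finger_gap: 0.267
grasp_force: 44.1
```

{"op": "apply_moves", "data": {
  "targets": [0, 0, 0, 0, 0, 0, 0, 0, 0, 0, 0, 0, 0, 0, 0, 0, 0, 0, 0, 0, 0, 0, 0, 0],
  "gripper": 60
}}

```text
t: 11.62
eef_pos: [0.4389, -0.1316, 0.0724]
tool_rot: [-0.413, 3.114, -0.0]
ft_force: [0.3, 0.5, -1.0]
finger_gap: 0.708
grasp_force: 0.0
```

{"op": "apply_moves", "data": {
  "targets": [0, 0, -20, 0, 0, 0, -50, 0, 0, 0, -90, 0, 0, 0, -130, 0, 0, 0, -150, 0, 0, 0, -150, 0]
}}

```text
t: 12.12
eef_pos: [0.4415, -0.1322, 0.2279]
tool_rot: [-0.412, 3.104, -0.005]
ft_force: [0.7, -0.1, -1.0]
finger_gap: 0.705
grasp_force: 0.0
```

Run:
```python
from m import *
s,p,M=state();print(p,s["ft_force"],s["finger_gap"])
im=eyes.snapshot("side");cv2.imwrite("pics/s6.png",im)
u,v=proj("side",[.44,-.131,.1]).astype(int)
# upper half: driver region and upper-half region side by side
cv2.imwrite("pics/g6.png",np.hstack([cv2.resize(im[v-45:v+45,u-30:u+30],(400,600),interpolation=2),cv2.resize(im[335:410,215:265+0],(400,600),interpolation=2)]))
g=cv2.cvtColor(im,cv2.COLOR_BGR2GRAY)
print(go([.4985,.3895,.25],np.radians(90-2.1)))
```

```text
[ 0.44150201 -0.13222383  0.22793243] [ 0.65688446 -0.06509818 -1.02804588] 0.704989445992373
(array([-192.2,  488. ,  -24.7]), np.float64(17.202784731747798))
```

View pics/g6.png

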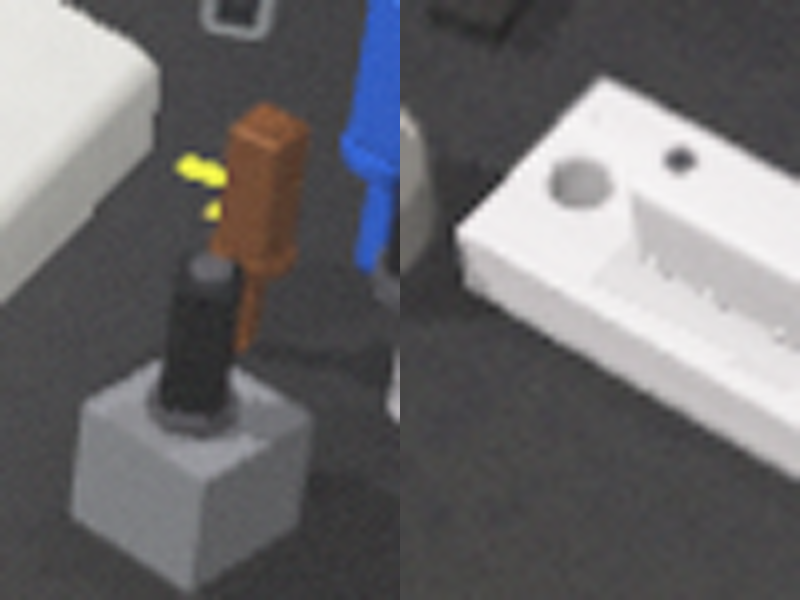

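The driver is seated upright in its stand, collar on the stand top (crop 195,415). Next is the upper half: I'll cross-check its pose from both views.

Run:
```python
from m import *
s6=cv2.imread("pics/s6.png")
np.set_printoptions(precision=4,suppress=True)
for n,ta,z,w in(("big",(196.8,242.6),.022,[.5518,.3872,.022]),("small",(195.16,279.86),.022,[.4445,.3917,.022])):
    g=proj("side",w); g2=(237.1,357.7) if n=="big" else g+[1.3,.5]
    b=sub(s6,*g2,r=5); print(n,"side pred",g,"got",b,onz("side",b,z),"top",onz("top",ta,z))
# rib-top small holes
for n,w in(("r1",[.5205,.3902,.052]),("r2",[.4747,.3916,.052])):
    b=sub(s6,*(proj("side",w)+[1,.5]),r=3.5);print(n,b,onz("side",b,.052))
print(go([.4975,.3882,.2]),go([.4975,.3882,.10],np.pi/2-.041))
```

```text
big side pred [236.8726 357.4828] got [236.6565 357.634 ] [0.5519 0.3877 0.022 ] top [0.5518 0.3872 0.022 ]
small side pred [282.4912 383.0634] got [283.4456 381.8195] [0.4445 0.3884 0.022 ] top [0.4445 0.3917 0.022 ]
r1 [249.5476 354.5436] [0.5193 0.3871 0.052 ]
r2 [268.6693 365.1726] [0.4751 0.3891 0.052 ]
(array([-190.6,  487.1,   25.2]), None) (array([-190. ,  487.2,  125.2]), np.float64(17.451907248622092))
```

{"op": "apply_moves", "data": {
  "targets": [-10, 15, 0, 1, -22, 45, 0, 3, -36, 85, 0, 5, -50, 125, 0, 7, -65, 165, 0, 9, -80, 205, 0, 11, -95, 245, 0, 13, -110, 285, 0, 15, -126, 325, 0, 17, -142, 365, 0, 17, -158, 405, 0, 17, -172, 440, 0, 17],
  "gripper": 60
}}

```text
t: 13.17
eef_pos: [0.4888, 0.334, 0.2209]
tool_rot: [-0.052, -3.139, 0.002]
ft_force: [1.0, 0.0, 0.2]
finger_gap: 0.701
grasp_force: 0.0
```

Run:
```python
from h import *
s,p,M=state();print(p,s["ft_force"],go([.4977,.3885,.075],np.pi/2-.042))
```

```text
[0.4888279  0.3339526  0.22090083] [0.96356124 0.03889425 0.21541209] (array([ -7.3,  55. , 145.8]), np.float64(0.5195819997248918))
```

{"op": "apply_moves", "data": {
  "targets": [-2, 15, 20, 0, -5, 30, 50, 0, -7, 45, 85, 0, -7, 52, 115, 0, -7, 52, 140, 0, -7, 52, 143, 0, -7, 52, 143, 0]
}}

```text
t: 13.75
eef_pos: [0.4971, 0.3825, 0.0768]
tool_rot: [-0.052, -3.138, 0.007]
ft_force: [0.6, 0.7, -0.2]
finger_gap: 0.701
grasp_force: 0.0
```

Run:
```python
from h import *
s,p,M=state();print(p,s["ft_force"],go([.4977,.3885,.026],np.pi/2-.042))
```

```text
[0.49713083 0.38254674 0.07684416] [ 0.63579504  0.66969756 -0.17488213] (array([-0.5,  6.2, 50.8]), np.float64(0.5082871145619947))
```

{"op": "apply_moves", "data": {
  "targets": [0, 4, 15, 0.5, 0, 6, 30, 0.5, 0, 6, 42, 0.5, 0, 6, 48, 0.5, 0, 6, 50, 0.5, 0, 6, 50, 0.5, 0, 6, 50, 0.5]
}}

```text
t: 14.33
eef_pos: [0.4992, 0.3903, 0.0308]
tool_rot: [0.066, 3.139, 0.002]
ft_force: [-0.0, 0.2, 0.3]
finger_gap: 0.704
grasp_force: 0.0
```

{"op": "apply_moves", "data": {
  "targets": [1, -1, 2, 0, 1, -1, 4, 0, 1, -1, 4, 0]
}}

```text
t: 14.58
eef_pos: [0.4973, 0.3888, 0.0253]
tool_rot: [-0.066, -3.141, -0.0]
ft_force: [-0.5, 0.0, -0.4]
finger_gap: 0.703
grasp_force: 0.0
```

{"op": "apply_moves", "data": {
  "targets": [0, 0, 0, 0, 0, 0, 0, 0, 0, 0, 0, 0, 0, 0, 0, 0, 0, 0, 0, 0, 0, 0, 0, 0, 0, 0, 0, 0],
  "gripper": 0,
  "squeeze": 100
}}

```text
t: 15.17
eef_pos: [0.4976, 0.3892, 0.0257]
tool_rot: [0.065, 3.14, 0.001]
ft_force: [-1.5, 1.0, 3.2]
finger_gap: 0.263
grasp_force: 99.1
```

{"op": "apply_moves", "data": {
  "targets": [0, 0, -10, 0, 0, 0, -35, 0, 0, 0, -65, 0, 0, 0, -80, 0, 0, 0, -80, 0, 0, 0, -80, 0]
}}

```text
t: 15.67
eef_pos: [0.4969, 0.3888, 0.1048]
tool_rot: [-0.067, -3.14, -0.001]
ft_force: [-0.6, 0.4, -6.6]
finger_gap: 0.262
grasp_force: 98.9
```

Run:
```python
from m import *
np.set_printoptions(precision=4,suppress=True)
s,p,M=state();print(p,s["ft_force"],s["torque"],s["finger_gap"],np.arctan2(M[1,1],M[0,1])-np.pi/2,s["joint_positions"].round(2))
# lower-half target and dowel cross-check
t=cv2.imread("pics/top0.png");im=eyes.snapshot("side");cv2.imwrite("pics/s7.png",im)
c,sn=np.cos(.252),np.sin(.252)
for y in(.1239,.1215,.1192):
  for d in(.054,-.054):
    w=[.4575+d*c,y+d*sn,.048];print(d,y,proj("top",w),proj("side",w))
A=cv2.resize(t[240:312,272:304],(266,600),interpolation=2)
B=cv2.resize(im[265:325,300:400],(533,320),interpolation=2);C=cv2.resize(im[300:400,200:330],(533,280))
cv2.imwrite("pics/g7.png",np.hstack([A,np.vstack([B,C])]))
```

```text
[0.4969 0.3888 0.1048] [-0.6168  0.3735 -6.6384] [-0.0467  0.0581  0.0503] 0.26158045038706157 -0.04246017154548709 [ 0.91  0.47  0.11 -0.   -1.2  -2.52]
0.054 0.1239 [282.8286 255.0902] [321.0974 278.8611]
-0.054 0.1239 [292.8995 292.1051] [370.2984 288.8743]
0.054 0.1215 [283.6782 255.0754] [321.6545 278.2035]
-0.054 0.1215 [293.7543 292.09  ] [370.7967 288.1909]
0.054 0.1192 [284.4923 255.0611] [322.1869 277.5749]
-0.054 0.1192 [294.5735 292.0755] [371.2728 287.5378]
```

View pics/g7.png

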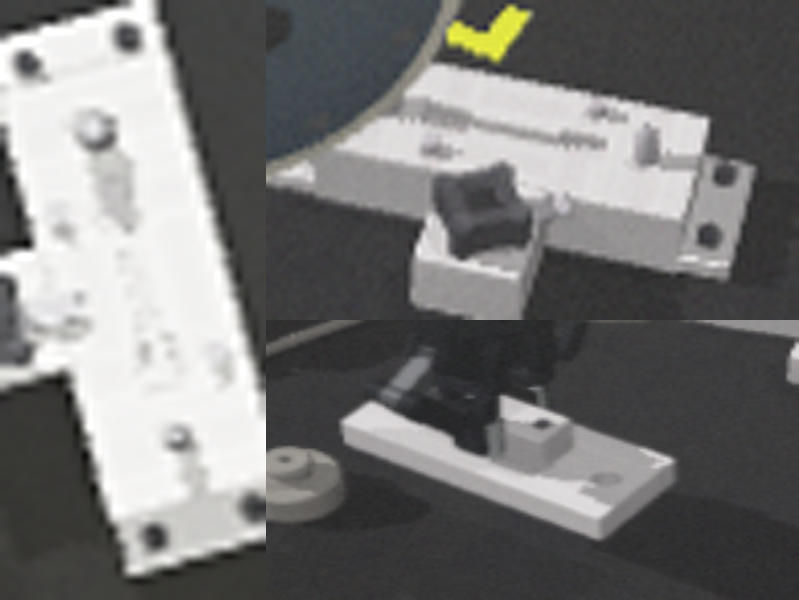

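Crop: the thick dowel tip is at top px (283,255), the thin at (292.9,291.9), and the parting face is clear. The upper half hangs level in the grip with its large hole at the far end.

That makes 11 pictures viewed, one over the limit of 10, so I'll use only numbers from here.

Run:
```python
from h import *
print(go([.4568,.1216,.105],np.pi/2+.252))
```

```text
(array([  28. , -268. ,   -1.1]), np.float64(-16.877921360216803))
```

{"op": "apply_moves", "data": {
  "targets": [2, -15, -3, 0, 5, -40, -6, -2, 8, -70, -6, -4, 11, -105, -6, -7, 15, -140, -6, -10, 18, -175, -6, -13, 22, -205, -6, -16, 25, -235, -6, -17, 27, -255, -4, -17, 28, -265, -2, -17, 28, -268, 0, -17, 28, -268, 0, -17]
}}

```text
t: 16.72
eef_pos: [0.4572, 0.1215, 0.1037]
tool_rot: [0.397, -3.113, 0.001]
ft_force: [-0.0, 0.9, -5.5]
finger_gap: 0.261
grasp_force: 99.1
```

{"op": "apply_moves", "data": {
  "targets": [0, 0, 0, 0, 0, 0, 0, 0]
}}

```text
t: 16.88
eef_pos: [0.4584, 0.1232, 0.1049]
tool_rot: [0.4, -3.115, 0.0]
ft_force: [-0.0, 0.4, -4.6]
finger_gap: 0.264
grasp_force: 99.1
```

Run:
```python
from h import *
s,p,M=state();print(p,s["ft_force"],s["torque"],np.arctan2(M[1,1],M[0,1])-np.pi/2,go([.4568,.1216,.08],np.pi/2+.252))
```

```text
[0.4583514  0.12317587 0.10486369] [-0.00473851  0.44938086 -4.55291098] [ 0.00990629 -0.07411232  0.00704753] 0.25558754234777026 (array([ 1.9, -1.1, 24.9]), np.float64(0.2055505026998219))
```

{"op": "apply_moves", "data": {
  "targets": [1, -1, 8, 0, 1, -1, 16, 0, 1, -1, 24, 0, 1, -1, 28, 0, 1, -1, 31, 0, 1, -1, 34, 0, 1, -1, 37, 0, 1, -1, 37, 0]
}}

```text
t: 17.55
eef_pos: [0.4574, 0.1211, 0.0678]
tool_rot: [0.399, -3.116, 0.0]
ft_force: [-0.1, 0.8, -5.5]
finger_gap: 0.26
grasp_force: 99.1
```

Run:
```python
from h import *
s,p,M=state();print(p,s["ft_force"],s["torque"],np.arctan2(M[1,1],M[0,1])-np.pi/2,M[:,2])
```

```text
[0.4573545  0.12111926 0.06780326] [-0.0811486   0.84298954 -5.50073597] [0.08827591 0.01794639 0.03067281] 0.2546933151519597 [-5.16636455e-04 -1.06999339e-04 -9.99999861e-01]
```

No contact 6 mm down over the dowels, so the holes are centred. Continuing down.

{"op": "apply_moves", "data": {
  "targets": [0, 0, 2, 0, 0, 0, 4, 0, 0, 0, 6, 0, 0, 0, 6, 0]
}}

```text
t: 17.88
eef_pos: [0.4576, 0.1216, 0.0621]
tool_rot: [-0.399, 3.116, 0.002]
ft_force: [-1.2, 3.8, -5.3]
finger_gap: 0.261
grasp_force: 99.0
```

Run:
```python
from h import *
s,p,M=state();print(p,s["ft_force"],s["torque"],np.arctan2(M[1,1],M[0,1])-np.pi/2,s["finger_gap"])
```

```text
[0.45756024 0.12164414 0.06210303] [-1.20562764  3.83116754 -5.30581193] [ 1.33632927  0.32320801 -0.12673229] 0.254529613735466 0.261447368212889
```

{"op": "apply_moves", "data": {
  "targets": [0, 1, 2, 0, 0, 1, 4, 0, 0, 1, 6, 0, 0, 1, 7, 0, 0, 1, 7, 0],
  "squeeze": 120
}}

```text
t: 18.3
eef_pos: [0.4577, 0.1219, 0.0564]
tool_rot: [-0.4, 3.115, -0.001]
ft_force: [-4.8, -0.3, 7.6]
finger_gap: 0.255
grasp_force: 122.6
```

Run:
```python
from h import *
s,p,M=state();print(p,s["ft_force"],s["torque"],np.arctan2(M[1,1],M[0,1])-np.pi/2,M[:,2])
```

```text
[0.45767026 0.12191357 0.05642246] [-4.77359956 -0.30260277  7.56596061] [ 0.0797504   1.6336935  -0.15162094] 0.25529367372813105 [ 1.18301283e-03 -3.89898027e-04 -9.99999224e-01]
```

{"op": "apply_moves", "data": {
  "targets": [0.5, 0, 1, 0, 0.5, 0, 2, 0, 0.5, 0, 2, 0, 0.5, 0, 2, 0]
}}

```text
t: 18.63
eef_pos: [0.4577, 0.1219, 0.0557]
tool_rot: [-0.4, 3.113, -0.001]
ft_force: [-8.0, -0.6, 16.3]
finger_gap: 0.251
grasp_force: 124.1
```

{"op": "apply_moves", "data": {
  "targets": [0, 0, 1, 0, 0, 0, 2, 0, 0, 0, 2, 0, 0, 0, 2, 0]
}}

```text
t: 18.97
eef_pos: [0.4577, 0.1219, 0.0556]
tool_rot: [-0.401, 3.112, -0.001]
ft_force: [-15.7, -0.8, 33.8]
finger_gap: 0.255
grasp_force: 126.6
```

Run:
```python
from h import *
s,p,M=state();print(p,s["ft_force"],s["torque"],np.arctan2(M[1,1],M[0,1])-np.pi/2,M[:,2],s["finger_gap"])
```

```text
[0.45767522 0.12191108 0.0556357 ] [-15.73323625  -0.75519866  33.80327515] [-0.08711285  5.55916865 -0.22499035] 0.2563915507576371 [ 3.48047393e-03 -3.37720987e-05 -9.99993943e-01] 0.2552839200353969
```

{"op": "apply_moves", "data": {
  "targets": [0.7, 0, 0, 0, 1.5, 0, 0, 0, 1.5, 0, 0, 0, 1.5, 0, 0, 0, 1.5, 0, 0, 0, 1.5, 0, 0, 0]
}}

```text
t: 19.47
eef_pos: [0.4577, 0.1219, 0.0556]
tool_rot: [-0.401, 3.11, -0.0]
ft_force: [-9.2, -1.4, 28.1]
finger_gap: 0.254
grasp_force: 125.5
```

Run:
```python
from m import *
s,p,M=state();print(s["t"],p,s["ft_force"],s["torque"],s["qvel"].round(4),np.arctan2(M[1,1],M[0,1])-np.pi/2)
im=eyes.snapshot("side");old=cv2.imread("pics/s7.png")
for r in((slice(286,315),slice(325,362)),(slice(180,245),slice(375,425))):
    print("diff",np.abs(im[r].astype(int)-old[r]).mean())
# small plate hole / thin dowel
w=[.4575-.054*np.cos(.252),.1215-.054*np.sin(.252),.052];print(proj("side",w))
```

```text
19.4667 [0.45768514 0.12188898 0.05563685] [-9.19987156 -1.37683119 28.13668666] [-0.26023065  3.61841876 -0.25513592] [-0.0009 -0.0001  0.0001 -0.0011 -0.0006 -0.0013] 0.25657897177163247
diff 24.78595837216527
diff 25.617948717948718
[370.94229611 286.83701634]
```

```bash
python3 -c "
from rig import job
print(job.close_job())"
```

```text
the job is handed in; nothing more can be done
None
```

I handed the job in at about 19.5 s with the driver back in its stand, the knob turned to its stop, and the upper half held shut with about 33 N; the verdict wasn't shown, and I viewed 11 pictures, one over the limit of 10.

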